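# Pack the rework kit tray

## Task

Pack the rework kit tray: stand the solder spool in the larger round dish, lay the small wick reel in the smaller round dish, stand the loupe in the square dish and lay the pocket torch lengthways in the long trough (either way round). Each must sit flat on the floor of its dish, well inside the rim and the same way up as it is now; let go of everything. The tape roll and the brass-wool tip cleaner do not belong in the kit: leave them where they stand.

Things in the scene. Friction and masses are not known exactly. Their poses are not given: they have to be found in the camera images.
- solder_spool: Spool of solder wire standing on its flange: blue flanges, pale windings, 56 mm diameter, 42 mm high, about 0.26 kg. Loose. Origin: centre of its underside, z along its axis, up. (The loose things lie to the left and right of a fixed soldering station about 0.1 m high, with a taller scanner stand behind it: cross in front of the scanner, carrying things 0.14 m or more above the bench.)
- wick_reel: Small flat reel of copper desoldering wick, yellow flanges with a small hole, lying flat: 44 mm diameter, 12 mm high. Loose. Origin: centre of its underside, z along its axis, up.
- loupe: Black eye loupe, a round barrel with a wider open top, standing on its narrow end: 44 mm diameter at the widest, 36 mm high; it is gripped as a 44 mm cylinder over its whole height. Loose. Origin: centre of its underside, z along its axis, up.
- pocket_torch: Black pocket torch lying on the bench: 100 mm long, barrel 16 mm wide and head (its +x end) 21 mm wide, 21 mm high; does not roll. Loose. Origin: the middle of its length, at its underside; x along its length, z up.
- tape_roll: Roll of amber tape on a white core with a large hole, lying flat: 68 mm diameter, 14 mm high. A look-alike of the wick reel that does not belong in the kit. Loose. Origin: centre of its underside, z along its axis, up.
- tip_cleaner: Yellow round cup filled with brass wool: 55 mm diameter, 37 mm high. Stays on the bench: a look-alike that does not belong in the kit. Loose. Origin: centre of its underside, z along its axis, up.
- large_round_dish: The larger round shallow grey dish, inside diameter 72 mm, fixed in the kit tray. The three dishes stand in a row along one long side of the tray, 92 mm apart, in an order that varies. Origin: centre of its underside, 5 mm above the bench, z up; inner floor 2 mm and top of its 3 mm thick rim 6 mm above the origin (7 and 11 mm above the bench).
- small_round_dish: The smaller round shallow grey dish, inside diameter 60 mm, fixed in the kit tray, in the row of dishes. Origin: centre of its underside, 5 mm above the bench, z up; inner floor 2 mm and top of its 3 mm thick rim 6 mm above the origin (7 and 11 mm above the bench).
- square_dish: The square shallow grey dish, inside 60x60 mm, fixed in the kit tray, in the row of dishes; x and y along its sides. Origin: centre of its underside, 5 mm above the bench, z up; inner floor 2 mm and top of its 3 mm thick rim 6 mm above the origin (7 and 11 mm above the bench).
- long_trough: The long shallow grey trough, inside 130x36 mm, x along its length, fixed 76 mm beside the row of dishes. The tray is a fixed aluminium plate, 280x150 mm, long along this x; its lip is 4 mm thick and 12 mm high, with a low bail handle at each end. Origin: centre of its underside, 5 mm above the bench, z up; inner floor 2 mm and top of its 3 mm thick rim 6 mm above the origin (7 and 11 mm above the bench).
There are look-alikes about, which are no part of the job. What is shaped like the wick_reel but green or red is not meant.

How it is judged (in metres and radians):
At the end, for the whole second after the job is handed in: Spool and wick reel within 10 mm of the centres of the large and small round dish, loupe within 12 mm of the square one's, flat on the floor (2.5 mm, 0.06 rad); torch level (0.08 rad) in the trough within 16 mm along, 10 mm across, 0.2 rad; all at rest; tape roll and tip cleaner moved under 15 mm (horizontal distance between solder_spool and large_round_dish below 0.01 m and z of solder_spool in the frame of large_round_dish between -0.001 and 0.0045 m and angle between each of solder_spool, wick_reel, loupe's own z axis and vertical below 0.06 rad and horizontal distance between wick_reel and small_round_dish below 0.01 m and z of wick_reel in the frame of small_round_dish between -0.001 and 0.0045 m and horizontal distance between loupe and square_dish below 0.012 m and z of loupe in the frame of square_dish between -0.001 and 0.0045 m and x of pocket_torch in the frame of long_trough between -0.016 and 0.016 m and y of pocket_torch in the frame of long_trough between -0.01 and 0.01 m and z of pocket_torch in the frame of long_trough between -0.001 and 0.006 m and angle between pocket_torch's own z axis and vertical below 0.08 rad and angle between the x axis of pocket_torch and the x axis of long_trough, either way round below 0.2 rad and linear speed of each of solder_spool, wick_reel, loupe, pocket_torch below 0.02 m/s and distance of each of tape_roll, tip_cleaner from where it was at the start of the episode below 0.015 m); the robot touches nothing.
It fails at once if The tape roll or the tip cleaner is moved by more than 15 mm (distance of any of tape_roll, tip_cleaner from where it was at the start of the episode above 0.015 m).
It also fails if it takes over 144 s, if anything falls off the work surface, if the arm or the gripper's body presses on something with over 40 N, if the wrist force passes 120 N, or if a joint passes its speed limit or range.

## Robot

A 6-joint arm with a two-finger parallel gripper is mounted at the origin on a cart in front of the work surface, level with it; the furniture and walls round the work are solid. World frame = base frame: x ahead of the robot, y to its left, z up, the work surface at z = 0. Lengths are in mm, angles in degrees, forces in N, time in s.
With the tool pointing down it reaches from about 275 to 725 mm from the base axis. Payload 15.9 kg.
Tool frame: the origin (TCP) lies between the finger pads; the fingertips stand 8 mm ahead of it and the grasp point (between the pads) lies 11 mm behind it; z points along the fingers, y is the line along which they close (so a half turn about z gives the same grasp; the last joint's range is limited). The gripper opens to 85 mm and grips with 20 to 120 N. Pads are 22 mm wide; open, the fingers measure 114 mm over their backs; the gripper's body (76 mm by 85 mm) begins 54 mm behind the grasp point. The pads swing forward as they close: fully open they stand 13 mm farther back than shut.
Start: joints at [0, 12.198, -1.971, 75.831, 0, 90], TCP at [499.985, -0, 239.306] pointing down, gripper open.
Joint ranges: [-170.91, 170.91], [-42.67, 98.43], [-65.05, 77.54], [-120.47, 116.71], [-90, 82.35], [-180, 180]. Speed limits (degrees/s): [108.29, 108.29, 136.94, 147.25, 180, 180].

## Interface

Orientations are given as a 3x3 rotation matrix whose columns are the frame's x, y, z axes.
In Python, from cell import monitor, vision, close_job gives the robot as it stands. The module is installed in compiled form; this text tells all that it offers.
- The arm moves only by the shell command python3 -m crank 'ROWS'. ROWS is JSON, a list of rows, each a list of 3 entries, a list of its own where there are three numbers: the turn, a rotation vector about the tool's x, y, z in units of 0.12 rad (1.0 is 0.12 rad), then the shift along the tool's x, y, z in units of 0.05 m (1.0 is 0.05 m), then the opening, from 0 (shut) to 1 (fully open). In form: [[[wx, wy, wz], [tx, ty, tz], claw], ...]. A call has 1 to 20 rows; each row shifts and turns the commanded pose from where the row before left it, along the tool's axes as they then stand; what a row does not reach is not made up. A row lasts 1/8 s, in which the tool goes at most 62.5 mm and 10.7 degrees, less where a joint would pass 70% of its speed; a pose out of reach is approached as far as the arm can. A call with a number of a shift or a turn outside -1 to 1 is refused whole. A call with a gripper value outside its range is refused whole. The fingers move at their own pace and stop on an object; the grip force is fixed at half the most. Time passes only in rows, so rows that do not move let the fingers close. It gives the time, the measured TCP pose, the force, the opening and the grip force at its end, in the units of the state.
- monitor.observe(): the state, without advancing time (a new reading comes with each control period).
- vision.snapshot(name): name is "scene" or "side" or "wrist"; returns the picture (420x560x3 uint8, blue, green, red); there is no depth.
- vision.calibration(name): a dict with "fx", "fy", "cx", "cy" (pixels), "R" (3x3) and "t" (3): a world point X has camera coordinates R X + t; the wrist camera has in their place "tool_from_camera" (4x4, takes a point from camera to tool coordinates, whose origin is the TCP and whose axes are the flange's). Camera axes: x right, y down, z forward; pixel columns grow to the right and rows downward; lengths in mm; the calibration is good to about 2 mm. A picture is of the moment at which its call begins: read the wrist's pose just before it. calibration takes no time and is no camera call.
- close_job(): hands the job in; it is judged then, once.
Trained networks look in the newest picture that a camera, given by its name, has taken for a name from the list of things; names that differ only in an ending like _2 or _b are one class to them, and where a whole thing is asked for, a point or a joint stands for the part that bears it (a point fixed in the world has none). Each returns a list of dicts, best first, with "confidence" (0 to 1); they miss things now and then, are a little off and sometimes report something else, mostly with a low value. They report only what shows in the picture. A call takes as long as a camera call. They do not tell look-alikes from the thing itself.
- vision.masks_of(camera, name): "mask" (420x560 bool, what is visible of it) and "extent" ([left, top, right, bottom] in pixels, round what is visible of it).
- vision.landmark_of(camera, name): "point" ([column, row] in pixels: a listed point, or the origin of a listed thing).
The state is a dict: "t": time; "joints": joint angles; "qvel": joint speeds; "tau": joint torques, N m; "tool_pos": TCP position; "tcp_rot": TCP orientation; "contact_force": force on the tool from outside, world axes, zero at the start; "wrist_torque": the same for the moment, N m; "gripper_width": opening from 0.0 (shut) to 1.0 (fully open); "grip_force": force on a finger pad.
Only numpy, scipy, OpenCV 4.12 (cv2) and the standard library are available. Lean on these libraries where they do the work, as an engineer would, in place of code of your own. Each camera call takes 0.05 s, during which the arm holds its last target. There are 200 camera calls.

## Working session

There is one attempt and no reset: what is moved stays moved. The work goes in short steps, Python scripts to look and compute and a shell command to move; the robot and the scene stay as the last step left them, time stands still between calls to the robot, and variables do not carry over. Pictures are saved under pics/ and viewed, at most 14 in all, crops included, and the job is handed in when it is done.

```bash
mkdir -p pics
cat > h.py <<'E'
import numpy as np, cv2
from cell import monitor, vision, close_job
def ray(cam,px,z,st=None):
    c=vision.calibration(cam)
    d=np.array([(px[0]-c["cx"])/c["fx"],(px[1]-c["cy"])/c["fy"],1.])
    if cam=="wrist":
        T=np.array(c["tool_from_camera"]);R=np.array(st["tcp_rot"]);p=np.array(st["tool_pos"])
        o=R@T[:3,3]+p; w=R@T[:3,:3]@d
    else:
        R=np.array(c["R"]);o=-R.T@np.array(c["t"]);w=R.T@d
    return o+w*(z-o[2])/w[2]
E
python3 - <<'E'
from h import *
s=monitor.observe();print(s)
for c in("scene","side"):
    im=vision.snapshot(c);cv2.imwrite(f"pics/{c}0.png",im)
    for n in "solder_spool wick_reel loupe pocket_torch tape_roll tip_cleaner large_round_dish small_round_dish square_dish long_trough".split():
        for r in vision.landmark_of(c,n)[:3]:
            z=5 if ('dish' in n or 'tro' in n) else 0
            print(c,n,round(r["confidence"],2),np.round(r["point"]),np.round(ray(c,r["point"],z)))
print(vision.calibration("wrist"))
E
```

```text
{'t': 0.0, 'joints': array([ 2.04690024e-04,  1.22244017e+01, -2.00865527e+00,  7.58295288e+01,
       -1.31050231e-03,  9.00012534e+01]), 'qvel': array([ 0.046753  , -0.04124149,  0.00843812,  0.0987988 , -0.02217985,
       -0.12308879]), 'tau': array([-1.43474466e-03, -6.86183596e+01,  4.87125492e+01,  1.75234705e-02,
       -1.83502889e-04, -7.31988712e-05]), 'tool_pos': array([ 4.99679327e+02, -5.25049386e-03,  2.38816769e+02]), 'tcp_rot': array([[ 1.82784085e-05,  9.99999403e-01, -1.09232834e-03],
       [ 1.00000000e+00, -1.83034080e-05, -2.28764826e-05],
       [-2.28964623e-05, -1.09232792e-03, -9.99999403e-01]]), 'contact_force': array([-0.57399627,  0.36153956,  0.49839635]), 'wrist_torque': array([-0.00135181,  0.00103525,  0.01570171]), 'grip_force': 0.0, 'gripper_width': 1.001870052969483}
scene solder_spool 0.63 [269. 249.] [513.  85.   0.]
scene wick_reel 0.67 [339. 194.] [ 700. -294.    0.]
scene wick_reel 0.54 [277. 194.] [ 804. -142.    0.]
scene wick_reel 0.49 [292. 265.] [419.  86.   0.]
scene pocket_torch 0.49 [234. 233.] [635. 106.   0.]
scene tape_roll 0.37 [3
[... 801 characters left out ...]
343. 144.] [481. 250.   5.]
side small_round_dish 0.9 [361. 170.] [576. 246.   5.]
side square_dish 0.93 [333. 119.] [389. 269.   5.]
side square_dish 0.64 [188. 228.] [ 541. -214.    5.]
side long_trough 0.7 [371. 135.] [486. 335.   5.]
{'fx': 326.7822603846839, 'fy': 326.7822603846839, 'cx': 282.3766933713119, 'cy': 208.4073338333429, 'tool_from_camera': array([[-2.58962490e-04, -9.50665533e-01, -3.10217629e-01,
         7.90926584e+01],
       [ 9.99999595e-01, -5.13491121e-04,  7.38823019e-04,
        -1.69141536e-01],
       [-8.61667577e-04, -3.10217312e-01,  9.50665281e-01,
        -1.34679623e+02],
       [ 0.00000000e+00,  0.00000000e+00,  0.00000000e+00,
         1.00000000e+00]])}
```

View pics/scene0.png

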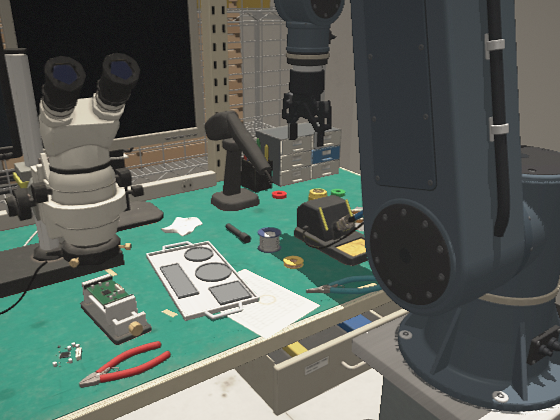

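View pics/side0.png

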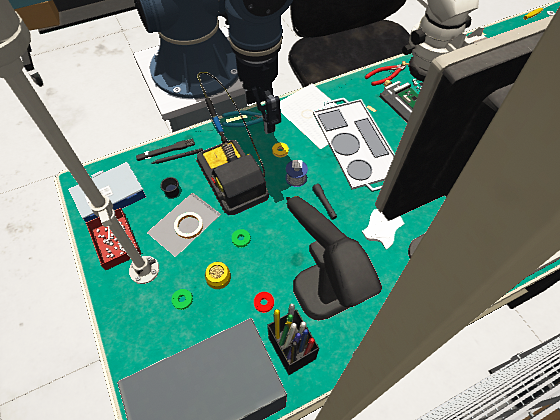

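The side view shows the wick reel at (281,150), the spool at (296,173), the torch at (324,200), the loupe at (171,187) and the tray at (355,145), with the station and scanner in between. I'll move over the tray for a closer look.

```bash
cat >> h.py <<'E'
def look(tag,names,zs):
    s=monitor.observe();im=vision.snapshot("wrist");cv2.imwrite(f"pics/{tag}.png",im)
    print(round(s["t"],2),np.round(s["tool_pos"],1),s["joints"].round(1))
    for n,z in zip(names,zs):
        for r in vision.landmark_of("wrist",n)[:3]:
            print("L",n,round(r["confidence"],2),np.round(r["point"]),np.round(ray("wrist",r["point"],5 if z<0 else 0,s),1))
        for r in vision.masks_of("wrist",n)[:3]:
            m=r["mask"].astype(np.uint8);c,(w,h),a=cv2.minAreaRect(cv2.findNonZero(m))
            print("M",n,round(r["confidence"],2),np.round(c),np.round([w,h,a]),np.round(ray("wrist",c,abs(z),s),1),
              "ends",[np.round(ray("wrist",q,abs(z),s)[:2]).tolist() for q in cv2.boxPoints((c,(w,h),a))])
E
python3 -m crank '[[[0,0,0],[1,0,0],1],[[0,0,0],[1,0,0],1],[[0,0,0],[1,0,0],1],[[0,0,0],[1,0,0],1],[[0,0,0],[0,0,0],1],[[0,0,0],[0,0,0],1]]'
python3 - <<'E'
from h import *
look("w1","solder_spool wick_reel pocket_torch large_round_dish small_round_dish square_dish long_trough".split(),[42,12,10,-11,-11,-11,-11])
E
```

```text
t: 1.85
tool_pos: [499.9, 199.8, 239.2]
tcp_rot: [[-0.0, 1.0, -0.0], [1.0, 0.0, -0.0], [-0.0, -0.0, -1.0]]
contact_force: [-0.3, -0.9, 0.1]
gripper_width: 1.0
grip_force: 0.0
1.85 [499.9 199.8 239.2] [ 21.8  16.8   4.   77.2  -0.  111.8]
L solder_spool 0.69 [296. 264.] [517.8  82.7   0. ]
M solder_spool 0.75 [299. 274.] [55. 46. 90.] [519.   92.2  42. ] ends [[493.0, 127.0], [544.0, 127.0], [547.0, 56.0], [493.0, 56.0]]
L wick_reel 0.89 [221. 262.] [421.6  85.    0. ]
L wick_reel 0.56 [365. 385.] [ 621.  -114.6    0. ]
M wick_reel 0.88 [219. 266.] [35. 35. 34.] [422.1  86.5  12. ] ends [[392.0, 80.0], [418.0, 119.0], [452.0, 93.0], [426.0, 52.0]]
M wick_reel 0.85 [364. 382.] [21. 17. 27.] [614.4 -95.9  12. ] ends [[596.0, -101.0], [605.0, -74.0], [633.0, -90.0], [624.0, -119.0]]
L pocket_torch 0.97 [374. 241.] [614.1 113.6   0. ]
M pocket_torch 0.82 [380. 246.] [16. 84. 90.] [618.9 111.9  10. ] ends [[567.0, 122.0], [669.0, 122.0], [671.0, 101.0], [568.0, 101.0]]
L large_round_dish 0.98 [266. 132.] [481.7 247.4   5. ]
M large_round_dish 0.76 [264. 127.] [72. 70. 90.] [480.2 252.9  11. ] ends [[444.0, 289.0], [517.0, 290.0], [519.0, 214.0], [440.0, 214.0]]
L small_round_dish 0.79 [349. 140.] [573.9 238.3   5. ]
M small_round_dish 0.72 [348. 139.] [57. 60. 63.] [571.3 240.5  11. ] ends [[527.0, 253.0], [584.0, 281.0], [616.0, 227.0], [558.0, 197.0]]
M small_round_dish 0.69 [178. 115.] [65. 67.  4.] [388.9 265.2  11. ] ends [[348.0, 232.0], [361.0, 300.0], [428.0, 297.0], [419.0, 228.0]]
L square_dish 0.75 [178. 114.] [386.7 265.6   5. ]
L square_dish 0.19 [274.  53.] [491.2 326.7   5. ]
M square_dish 0.77 [178. 115.] [67. 64.  6.] [388.7 265.4  11. ] ends [[345.0, 235.0], [361.0, 301.0], [430.0, 294.0], [418.0, 228.0]]
L long_trough 0.89 [275.  54.] [492.  325.9   5. ]
M long_trough 0.38 [300. 274.] [56. 47. 90.] [521.4  74.1  11. ] ends [[492.0, 112.0], [549.0, 112.0], [552.0, 33.0], [492.0, 33.0]]
```

View pics/w1.png

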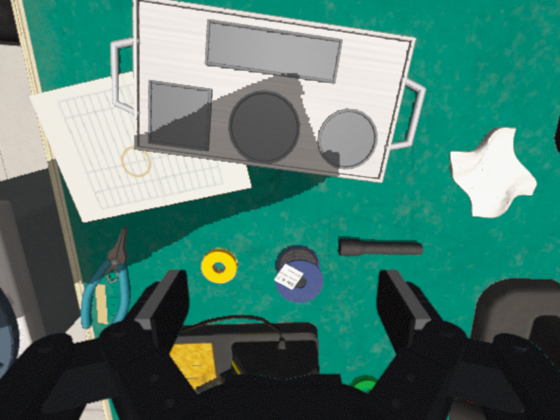

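The wrist view shows the square dish at (180,115), the large dish at (265,127), the small dish at (348,139), the trough at (274,52), the wick reel at (219,266), the spool top at (300,281) and the torch at (380,247) with its head on the left. Before descending I'll check the clearance to the station and the scanner.

Run:
```python
from h import *
s=monitor.observe()
for p in [(268,205),(245,150),(240,140),(262,170)]: print("side",p,[ray("side",p,z).round() for z in (0,60,100)])
for p in [(318,325),(190,330)]: print("w",p,[ray("wrist",p,z,s).round() for z in (0,60,100)])
for p in [(290,202),(297,196)]: print("side tip",p,[ray("side",p,z).round() for z in (60,100,140,180)])
print("scene tip",[ray("scene",(268,180),z).round() for z in (60,100,140,180)])
```

```text
side (268, 205) [array([564., -15.,   0.]), array([599., -30.,  60.]), array([622., -40., 100.])]
side (245, 150) [array([379.,   4.,   0.]), array([426., -12.,  60.]), array([457., -23., 100.])]
side (240, 140) [array([341.,   6.,   0.]), array([390., -11.,  60.]), array([423., -22., 100.])]
side (262, 170) [array([460.,  17.,   0.]), array([501.,  -0.,  60.]), array([529., -12., 100.])]
w (318, 325) [array([549., -10.,   0.]), array([541.,  36.,  60.]), array([536.,  67., 100.])]
w (190, 330) [array([374., -18.,  -0.]), array([394.,  30.,  60.]), array([407.,  61., 100.])]
side tip (290, 202) [array([614.,  19.,  60.]), array([636.,   7., 100.]), array([659.,  -5., 140.]), array([681., -18., 180.])]
side tip (297, 196) [array([606.,  41.,  60.]), array([629.,  28., 100.]), array([652.,  15., 140.]), array([675.,   2., 180.])]
scene tip [array([779., -92.,  60.]), array([683., -27., 100.]), array([587.,  37., 140.]), array([492., 102., 180.])]
```

```bash
python3 -m crank '[[[0,0,0],[-0.76,-0.52,0.6],1],[[0,0,0],[-0.76,-0.52,0.6],1],[[0,0,0],[-0.76,-0.52,0.6],1],[[0,0,0],[0,0,0],1],[[0,0,0],[0,0,0],1]]'
python3 - <<'E'
from h import *
look("w2",["wick_reel","solder_spool"],[12,42])
E
```

```text
t: 3.22
tool_pos: [422.7, 86.2, 149.9]
tcp_rot: [[0.0, 1.0, 0.001], [1.0, -0.0, 0.0], [0.0, 0.001, -1.0]]
contact_force: [0.1, 0.3, 0.8]
gripper_width: 1.0
grip_force: 0.0
3.23 [422.7  86.2 149.9] [ 11.5   6.3 -22.2  61.4   0.  101.5]
L wick_reel 0.58 [279. 195.] [420.1  85.1   0. ]
M wick_reel 0.79 [280. 198.] [49. 50. 90.] [420.8  85.4  12. ] ends [[400.0, 107.0], [442.0, 107.0], [443.0, 63.0], [398.0, 63.0]]
L solder_spool 0.62 [390. 199.] [520.6  81.3   0. ]
M solder_spool 0.67 [400. 206.] [81. 72. 53.] [514.7  87.8  42. ] ends [[473.0, 97.0], [513.0, 130.0], [558.0, 79.0], [516.0, 41.0]]
```

View pics/w2.png

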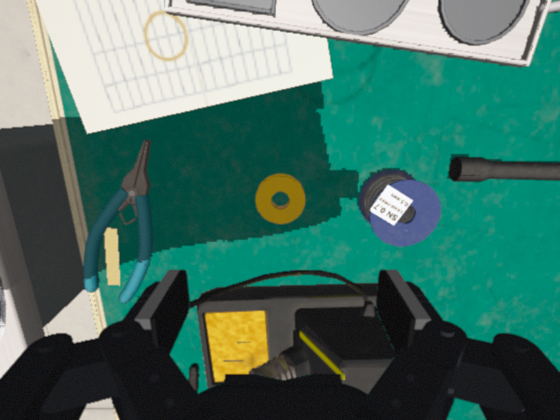

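The reel is at (280,198), the spool top at (405,212), and the paths to both are clear. I'll grasp the reel now, with the fingertips about 6 mm up so that they clear the dish rim later.

```bash
python3 -m crank '[[[0,0,0],[0,-0.04,0.9],1],[[0,0,0],[0,0,0.9],1],[[0,0,0],[0,0,0.5],1],[[0,0,0],[0,0,0.4],1],[[0,0,0],[0,0,0],1],[[0,0,0],[0,0,0],0],[[0,0,0],[0,0,0],0],[[0,0,0],[0,0,0],0],[[0,0,0],[0,0,0],0],[[0,0,0],[0,0,0],0],[[0,0,0],[0,0,0],0],[[0,0,0],[0,0,0],0],[[0,0,0],[0,0,0],0]]'
```

```text
t: 5.1
tool_pos: [420.7, 86.2, 15.6]
tcp_rot: [[-0.0, 1.0, 0.002], [1.0, 0.0, 0.0], [0.0, 0.002, -1.0]]
contact_force: [-5.9, -0.0, 20.3]
gripper_width: 0.468
grip_force: 57.8
```

```bash
python3 -m crank '[[[0,0,0],[0,0,-0.85],0],[[0,0,0],[0,0,-0.85],0],[[0,0,0],[0.77,0.76,0],0],[[0,0,0],[0.77,0.76,0],0],[[0,0,0],[0.77,0.76,0],0],[[0,0,0],[0.77,0.76,0],0],[[0,0,0],[0,0,0],0],[[0,0,0],[0,0,0],0]]'
python3 - <<'E'
from h import *
look("w3",["small_round_dish","large_round_dish","long_trough","wick_reel"],[-11,-11,-11,90])
E
```

```text
t: 6.1
tool_pos: [571.6, 239.8, 99.2]
tcp_rot: [[-0.0, 1.0, -0.001], [1.0, 0.0, -0.0], [-0.0, -0.001, -1.0]]
contact_force: [-0.8, -0.4, 0.1]
gripper_width: 0.465
grip_force: 60.5
6.1 [571.6 239.8  99.2] [ 22.8  29.6   2.5  63.   -0.  112.7]
L small_round_dish 0.75 [283. 215.] [571.7 238.7   5. ]
M small_round_dish 0.78 [282. 207.] [70. 90. 89.] [571.2 247.4  11. ] ends [[540.0, 272.0], [602.0, 273.0], [605.0, 221.0], [538.0, 220.0]]
L large_round_dish 0.97 [156. 200.] [479.5 250.5   5. ]
M large_round_dish 0.87 [155. 198.] [112. 100.  18.] [480.8 254.1  11. ] ends [[428.0, 231.0], [462.0, 299.0], [531.0, 276.0], [503.0, 203.0]]
L long_trough 0.79 [156.  87.] [488.6 327.9   5. ]
M long_trough 0.69 [151.  87.] [224.  69.   8.] [487.6 327.9  11. ] ends [[411.0, 317.0], [426.0, 357.0], [562.0, 339.0], [555.0, 296.0]]
L wick_reel 0.65 [280. 269.] [569.7 191.4   0. ]
M wick_reel 0.7 [282. 274.] [87. 83. 90.] [571.6 238.   90. ] ends [[552.0, 261.0], [591.0, 261.0], [593.0, 213.0], [550.0, 213.0]]
```

View pics/w3.png

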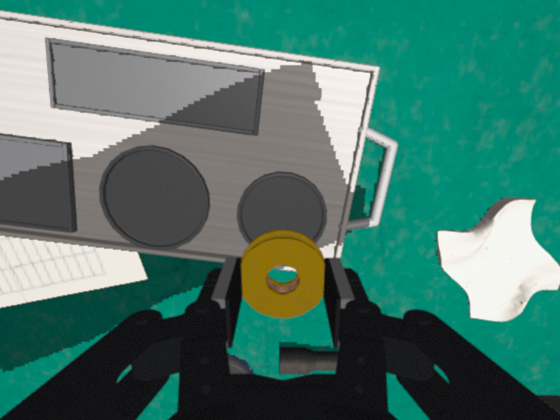

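The reel is held level at (282,274), directly over the small dish seen at (282,212). I'll lower and release it.

```bash
python3 -m crank '[[[0,0,0],[0.02,0,0.7],0],[[0,0,0],[0,0,0.5],0],[[0,0,0],[0,0,0.2],0],[[0,0,0],[0,0,0.13],0],[[0,0,0],[0,0,0],0],[[0,0,0],[0,0,0],0]]'
```

```text
t: 7.3
tool_pos: [572.4, 241.2, 23.5]
tcp_rot: [[0.0, 1.0, 0.001], [1.0, -0.0, 0.0], [0.0, 0.001, -1.0]]
contact_force: [-0.4, 0.3, 0.0]
gripper_width: 0.466
grip_force: 60.4
```

```bash
python3 -m crank '[[[0,0,0],[0,0,0.03],0],[[0,0,0],[0,0,0],0],[[0,0,0],[0,0,0],0.8],[[0,0,0],[0,0,0],0.8],[[0,0,0],[0,0,0],0.8],[[0,0,0],[0,0,0],0.8],[[0,0,0],[0,0,-0.6],0.8],[[0,0,0],[0,0,-0.9],1],[[0,0,0],[-0.75,-0.27,-0.9],1],[[0,0,0],[-0.75,-0.27,0],1],[[0,0,0],[-0.75,-0.27,0],1],[[0,0,0],[-0.75,-0.27,0],1],[[0,0,0],[0,0,0],1],[[0,0,0],[0,0,0],1]]'
python3 - <<'E'
from h import *
look("w4",["wick_reel","solder_spool","pocket_torch","small_round_dish"],[19,42,10,-11])
E
```

```text
t: 9.05
tool_pos: [518.3, 91.3, 141.5]
tcp_rot: [[0.0, 1.0, 0.0], [1.0, -0.0, 0.0], [0.0, 0.0, -1.0]]
contact_force: [0.3, 0.6, 0.1]
gripper_width: 1.003
grip_force: 0.0
9.05 [518.3  91.3 141.5] [ 10.   17.4  -9.4  63.1   0.  100. ]
L wick_reel 0.79 [354.   3.] [571.5 239.7   0. ]
L wick_reel 0.63 [380. 381.] [ 623.  -114.5    0. ]
M wick_reel 0.9 [360.  17.] [34. 64. 90.] [572.4 226.4  19. ] ends [[550.0, 237.0], [594.0, 237.0], [596.0, 216.0], [551.0, 216.0]]
M wick_reel 0.86 [370. 377.] [17. 31. 34.] [605.1 -90.2  19. ] ends [[590.0, -101.0], [605.0, -68.0], [620.0, -80.0], [605.0, -113.0]]
L solder_spool 0.87 [282. 206.] [517.6  82.3   0. ]
M solder_spool 0.8 [283. 217.] [78. 72. 90.] [518.8  87.1  42. ] ends [[492.0, 117.0], [545.0, 117.0], [547.0, 54.0], [490.0, 54.0]]
L pocket_torch 0.68 [357.   2.] [573.6 240.4   0. ]
L pocket_torch 0.64 [395. 174.] [615.  111.8   0. ]
M pocket_torch 0.71 [403. 178.] [ 25. 124.  90.] [618.7 110.5  10. ] ends [[567.0, 121.0], [668.0, 121.0], [672.0, 100.0], [568.0, 100.0]]
M small_round_dish 0.74 [356.  25.] [50. 92. 90.] [571.6 223.1  11. ] ends [[538.0, 239.0], [603.0, 239.0], [607.0, 207.0], [539.0, 207.0]]
```

View pics/w4.png

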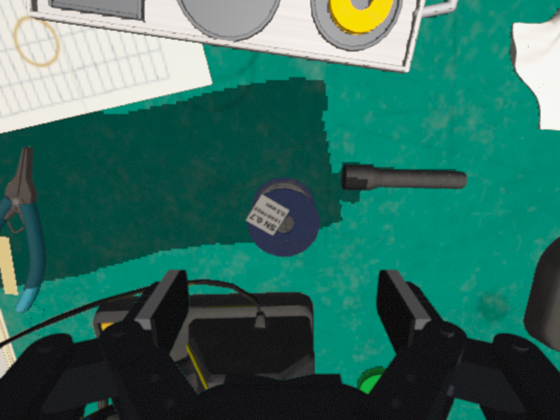

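The reel sits in the small dish at (360,10). The spool top is at (283,219). The torch head at (345,178) is close to where a finger would go, so I'll turn the tool about 25° for the spool grasp.

```bash
python3 -m crank '[[[0,0,0],[-0.16,0,0],1],[[0,0,0.9],[0,0,0],0.9],[[0,0,0.9],[0,0,0],0.9],[[0,0,0.9],[0,0,0],0.9],[[0,0,0.9],[0,0,0],0.9],[[0,0,0],[0,0,0.9],0.9],[[0,0,0],[0,0,0.8],0.9],[[0,0,0],[0,0,0.5],0.9],[[0,0,0],[0,0,0.33],0.9],[[0,0,0],[0,0,0],0],[[0,0,0],[0,0,0],0],[[0,0,0],[0,0,0],0],[[0,0,0],[0,0,0],0],[[0,0,0],[0,0,0],0],[[0,0,0],[0,0,0],0],[[0,0,0],[0,0,0],0]]'
```

```text
t: 11.5
tool_pos: [518.1, 83.0, 15.0]
tcp_rot: [[0.419, 0.908, 0.0], [0.908, -0.419, 0.0], [0.0, 0.0, -1.0]]
contact_force: [-0.0, 0.4, 1.7]
gripper_width: 0.644
grip_force: 63.6
```

```bash
python3 -m crank '[[[0,0,0],[0,0,-0.8],0],[[0,0,0],[0,0,-0.8],0],[[0,0,0],[0.68,-0.52,0],0],[[0,0,0],[0.68,-0.52,0],0],[[0,0,0],[0.68,-0.53,0],0],[[0,0,0],[0.69,-0.53,0],0],[[0,0,0],[0,0,0],0],[[0,0,0],[0,0,0],0]]'
python3 - <<'E'
from h import *
look("w5",["large_round_dish","solder_spool"],[-11,122])
E
```

```text
t: 12.5
tool_pos: [479.6, 250.6, 94.6]
tcp_rot: [[0.418, 0.908, -0.0], [0.908, -0.418, -0.001], [-0.001, -0.0, -1.0]]
contact_force: [-0.6, -0.9, -3.6]
gripper_width: 0.643
grip_force: 65.0
12.5 [479.6 250.6  94.6] [ 27.6  21.  -11.5  57.5  -0.  142.3]
L large_round_dish 0.77 [283. 218.] [479.5 248.7   5. ]
L large_round_dish 0.32 [408. 183.] [570.2 236.    5. ]
M large_round_dish 0.81 [281. 200.] [ 74. 107.  89.] [485.1 263.8  11. ] ends [[463.0, 302.0], [529.0, 273.0], [509.0, 223.0], [438.0, 254.0]]
L solder_spool 0.71 [280. 265.] [460.5 213.3   0. ]
M solder_spool 0.84 [282. 294.] [157. 139.  90.] [484.1 260.  122. ] ends [[475.0, 299.0], [519.0, 278.0], [495.0, 214.0], [443.0, 238.0]]
M solder_spool 0.64 [250. 109.] [ 71. 216.  72.] [502.7 324.7 122. ] ends [[470.0, 339.0], [536.0, 331.0], [535.0, 310.0], [465.0, 318.0]]
M solder_spool 0.41 [415. 180.] [66. 69. 45.] [543.  281.2 122. ] ends [[528.0, 288.0], [548.0, 296.0], [558.0, 275.0], [537.0, 265.0]]
```

View pics/w5.png

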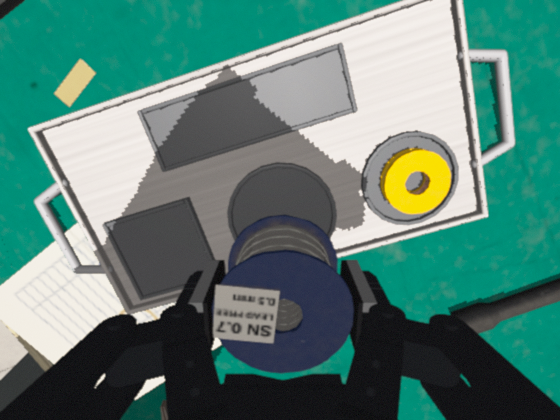

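The spool is held upright, with its top flange centred near (290,309). The dish shows at (283,213) and the reel sits in its own dish at (417,180). I'll work out the offset.

Run:
```python
from h import *
s=monitor.observe()
print("spool top",ray("wrist",(290,309),121.6,s),"bottom lm",ray("wrist",(280,265),79.6,s))
print("reel top",ray("wrist",(417,182),19,s),"dish rim",ray("wrist",(409,178),11,s))
print("dish large rim: width row",ray("wrist",(282,217),11,s))
```

```text
spool top [484.0771563  251.66631521 121.6       ] bottom lm [478.95464558 250.41888863  79.6       ]
reel top [572.96222369 238.87162839  19.        ] dish rim [571.12373538 240.70102049  11.        ]
dish large rim: width row [480.56277267 251.50653313  11.        ]
```

```bash
python3 -m crank '[[[0,0,0],[0.01,0,0.7],0],[[0,0,0],[0,0,0.5],0],[[0,0,0],[0,0,0.15],0],[[0,0,0],[0,0,0.09],0],[[0,0,0],[0,0,0],0],[[0,0,0],[0,0,0],0]]'
```

```text
t: 13.5
tool_pos: [480.5, 251.6, 23.6]
tcp_rot: [[0.419, 0.908, 0.001], [0.908, -0.419, 0.001], [0.001, 0.001, -1.0]]
contact_force: [0.1, 0.0, -3.0]
gripper_width: 0.639
grip_force: 65.0
```

```bash
python3 -m crank '[[[0,0,0],[0,0,0.03],0],[[0,0,0],[0,0,0],0],[[0,0,0],[0,0,0],0.85],[[0,0,0],[0,0,0],0.85],[[0,0,0],[0,0,0],0.85],[[0,0,0],[0,0,0],0.85],[[0,0,0],[0,0,-0.6],0.85],[[0,0,0],[0,0,-0.9],0.9],[[0,0,0],[0,0,-0.9],0.9],[[0,0,0],[-0.35,0.91,0],0.9],[[0,0,0],[-0.35,0.91,0],0.9],[[0,0,0],[-0.35,0.92,0],0.9],[[0,0,0],[-0.36,0.92,0],0.9],[[0,0,0],[0,0,0],0.9]]'
python3 -m crank '[[[0,0,-0.973],[0,0,0],0.8],[[0,0,-0.973],[0,0,0],0.8],[[0,0,-0.973],[0,0,0],0.8],[[0,0,-0.973],[0,0,0],0.8],[[0,0,-0.973],[0,0,0],0.8],[[0,0,-0.973],[0,0,0],0.8],[[0,0,-0.973],[0,0,0],0.8],[[0,0,-0.973],[0,0,0],0.8],[[0,0,-0.973],[0,0,0],0.8],[[0,0,-0.973],[0,0,0],0.8],[[0,0,-0.973],[0,0,0],0.8],[[0,0,-0.973],[0,0,0],0.8],[[0,0,-0.973],[0,0,0],0.8],[[0,0,-0.973],[0,0,0],0.8],[[0,0,-0.973],[0,0,0],0.8],[[0,0,-0.973],[0,0,0],0.8],[[0,0,-0.973],[0,0,0],0.8],[[0,0,0],[0,0,0],0.8],[[0,0,0],[0,0,0],0.8]]'
python3 - <<'E'
from h import *
look("w6",["pocket_torch"],[10])
E
```

```text
t: 15.25
tool_pos: [618.2, 108.2, 140.7]
tcp_rot: [[0.422, 0.907, -0.0], [0.907, -0.422, -0.0], [-0.0, 0.0, -1.0]]
contact_force: [-0.7, -0.1, -0.4]
gripper_width: 0.898
grip_force: 0.0
t: 17.62
tool_pos: [616.4, 111.1, 141.3]
tcp_rot: [[-1.0, 0.02, -0.0], [0.02, 1.0, -0.0], [0.0, -0.0, -1.0]]
contact_force: [-0.8, 0.2, 0.1]
gripper_width: 0.801
grip_force: 0.0
17.62 [616.4 111.1 141.3] [10.2 29.   7.9 68.9  0.  11.4]
L pocket_torch 0.85 [282. 199.] [618.2 110.1   0. ]
M pocket_torch 0.93 [282. 200.] [115.  25.  90.] [616.6 110.7  10. ] ends [[568.0, 102.0], [569.0, 122.0], [671.0, 121.0], [670.0, 98.0]]
```

View pics/w6.png

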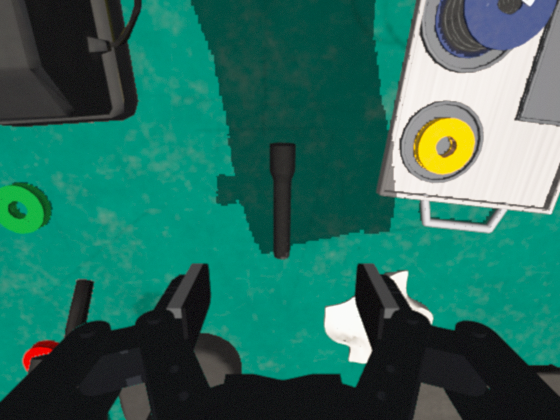

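The torch lies straight along the grasp axis at (282,200). The scanner tip at (82,285) is about 100 mm away, so I can grasp.

```bash
python3 -m crank '[[[0,0,0],[-0.04,0,0.9],0.8],[[0,0,0],[0,0,0.8],0.7],[[0,0,0],[0,0,0.5],0.6],[[0,0,0],[0,0,0.35],0.6],[[0,0,0],[0,0,0],0.6],[[0,0,0],[0,0,0],0],[[0,0,0],[0,0,0],0],[[0,0,0],[0,0,0],0],[[0,0,0],[0,0,0],0],[[0,0,0],[0,0,0],0],[[0,0,0],[0,0,0],0],[[0,0,0],[0,0,0],0]]'
```

```text
t: 19.27
tool_pos: [619.4, 110.8, 15.1]
tcp_rot: [[-1.0, 0.018, 0.002], [0.018, 1.0, 0.0], [-0.002, 0.0, -1.0]]
contact_force: [-2.1, -0.5, 6.6]
gripper_width: 0.158
grip_force: 58.6
```

```bash
python3 -m crank '[[[0,0,0],[0,0,-0.9],0],[[0,0,0],[0,0,-0.9],0],[[0,0,0],[0.53,0.85,0],0],[[0,0,0],[0.53,0.85,0],0],[[0,0,0],[0.53,0.85,0],0],[[0,0,0],[0.53,0.86,0],0],[[0,0,0],[0.54,0.86,0],0],[[0,0,0.98],[0,0,0],0],[[0,0,0],[0,0,0],0],[[0,0,0],[0,0,0],0]]'
python3 - <<'E'
from h import *
look("w7",["pocket_torch","long_trough"],[100,-11])
E
```

```text
t: 20.52
tool_pos: [489.9, 326.2, 104.1]
tcp_rot: [[-0.991, 0.133, 0.0], [0.133, 0.991, 0.0], [-0.0, 0.0, -1.0]]
contact_force: [-1.0, 0.0, -1.1]
gripper_width: 0.154
grip_force: 59.0
20.52 [489.9 326.2 104.1] [33.7 25.8 -2.8 61.4 -0.  41.3]
L pocket_torch 0.56 [282. 261.] [532.8 319.4   0. ]
M pocket_torch 0.86 [283. 267.] [198.  48.  90.] [484.9 326.6 100. ] ends [[436.0, 323.0], [439.0, 343.0], [545.0, 331.0], [541.0, 306.0]]
L long_trough 0.19 [170.  82.] [388.8 263.5   5. ]
M long_trough 0.61 [284. 188.] [135.  61.  90.] [469.3 330.   11. ] ends [[420.0, 316.0], [426.0, 357.0], [526.0, 346.0], [519.0, 300.0]]
```

View pics/w7.png

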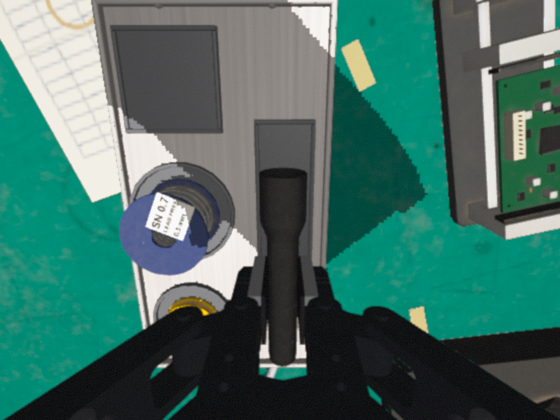

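The torch is gripped at its middle, from (283,169) to (283,365). The far end of the trough runs from (256,121) to (315,121) and the spool stands in its dish. I'll compute the offset to the trough.

Run:
```python
from h import *
s=monitor.observe()
for p in [(256,121),(315,121),(254,250),(327,255)]: print(p,ray("wrist",p,11,s).round(1))
a=ray("wrist",(283,169),100.5,s);b=ray("wrist",(283,365),99,s);print(a,b,(a+b)/2)
```

```text
(256, 121) [420.7 317.2  11. ]
(315, 121) [426.1 356.5  11. ]
(254, 250) [514.7 300.4  11. ]
(327, 255) [526.4 355.2  11. ]
[437.92582662 332.98206785 100.5       ] [542.94380144 318.70491595  99.        ] [490.43481403 325.8434919   99.75      ]
```

```bash
python3 -m crank '[[[0,0,0],[0,0.03,0.7],0],[[0,0,0],[0,0,0.5],0],[[0,0,0],[0,0,0.3],0],[[0,0,0],[0,0,0.12],0],[[0,0,0],[0,0,0],0],[[0,0,0],[0,0,0],0]]'
```

```text
t: 21.52
tool_pos: [490.2, 328.3, 23.5]
tcp_rot: [[-0.991, 0.135, 0.001], [0.135, 0.991, 0.001], [-0.001, 0.001, -1.0]]
contact_force: [0.0, -1.1, -0.2]
gripper_width: 0.157
grip_force: 59.0
```

```bash
python3 -m crank '[[[0,0,0],[0,0,0.03],0],[[0,0,0],[0,0,0],0],[[0,0,0],[0,0,0],0.5],[[0,0,0],[0,0,0],0.5],[[0,0,0],[0,0,0],0.5],[[0,0,0],[0,0,0],0.5],[[0,0,0],[0,0,-0.6],0.5],[[0,0,0],[0,0,-0.9],0.5],[[0,0,0],[0,0,-0.9],0.5],[[0,0,0],[0,0,-0.9],0.5],[[0,0,0],[0,0,0],0.5]]'
python3 - <<'E'
from h import *
look("w8",["pocket_torch","long_trough"],[18,-11])
E
python3 -m crank '[[[0,0,0],[-0.02,-0.915,0],0.9],[[0,0,0],[-0.02,-0.915,0],0.9],[[0,0,0],[-0.02,-0.915,0],0.9],[[0,0,0],[-0.02,-0.915,0],0.9],[[0,0,0],[-0.02,-0.915,0],0.9],[[0,0,0],[-0.02,-0.915,0],0.9],[[0,0,0],[-0.02,-0.915,0],0.9],[[0,0,0],[-0.02,-0.915,0],0.9],[[0,0,0],[0,-0.915,0],0.9],[[0,0,0],[0,-0.915,0],0.9],[[0,0,0],[0,-0.915,0],0.9],[[0,0,0],[0,-0.915,0],0.9],[[0,0,0],[0,0,0],0.9],[[0,0,0],[0,0,0],0.9]]'
python3 - <<'E'
from h import *
look("w9",["loupe"],[36])
E
```

```text
t: 22.9
tool_pos: [491.2, 329.0, 189.7]
tcp_rot: [[-0.991, 0.135, 0.005], [0.135, 0.991, 0.003], [-0.004, 0.004, -1.0]]
contact_force: [-0.5, -0.1, -1.0]
gripper_width: 0.5
grip_force: 0.0
22.9 [491.2 329.  189.7] [33.8 23.5  6.4 72.6 -0.  41.6]
L pocket_torch 0.88 [278. 180.] [487.3 325.6   0. ]
L pocket_torch 0.46 [207. 269.] [577.  232.7   0. ]
M pocket_torch 0.61 [282. 184.] [102.  21.  90.] [487.7 328.8  18. ] ends [[439.0, 326.0], [441.0, 345.0], [542.0, 332.0], [539.0, 311.0]]
L long_trough 0.76 [278. 180.] [486.8 325.6   5. ]
M long_trough 0.78 [279. 180.] [ 45. 134.   0.] [485.2 327.2  11. ] ends [[553.0, 294.0], [420.0, 315.0], [425.0, 356.0], [560.0, 341.0]]
t: 24.9
tool_pos: [423.1, -216.6, 185.6]
tcp_rot: [[-0.991, 0.136, -0.001], [0.136, 0.991, 0.001], [0.001, 0.001, -1.0]]
contact_force: [0.5, -0.1, 0.5]
gripper_width: 0.899
grip_force: 0.0
24.9 [ 423.1 -216.6  185.6] [-27.1  10.4 -12.1  67.7   0.  -19.3]
L loupe 0.56 [285. 185.] [ 423.  -214.7    0. ]
L loupe 0.48 [299. 278.] [ 531.2 -213.     0. ]
M loupe 0.77 [282. 192.] [47. 47. 90.] [ 420.1 -217.4   36. ] ends [[396.0, -235.0], [402.0, -194.0], [445.0, -199.0], [439.0, -242.0]]
```

View pics/w9.png

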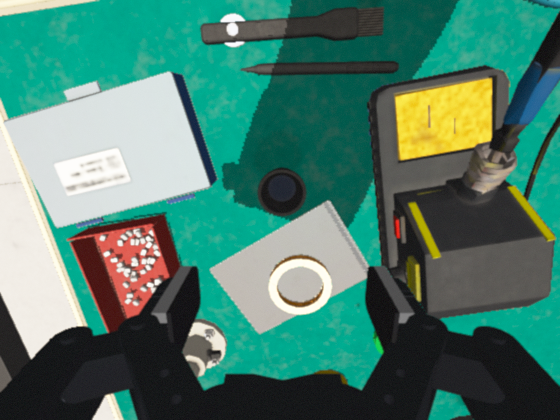

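View pics/w8.png

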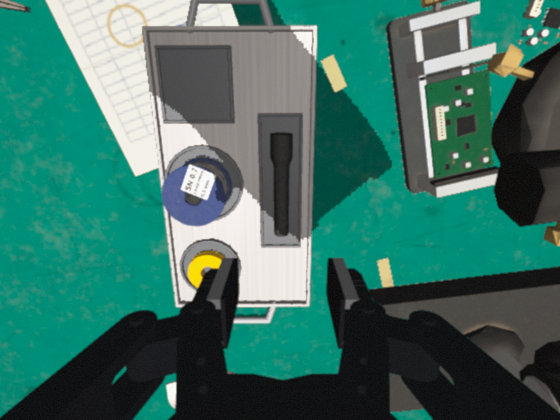

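The torch lies fully in the trough at (282,184), and the spool and reel are in their dishes. The loupe is at (282,190) with the tape roll at (300,285), clear of the fingers.

```bash
python3 -m crank '[[[0,0,0],[0.02,0,0.9],0.8],[[0,0,0],[0,0,0.9],0.8],[[0,0,0],[0,0,0.8],0.8],[[0,0,0],[0,0,0.5],0.8],[[0,0,0],[0,0,0.25],0.8],[[0,0,0],[0,0,0],0],[[0,0,0],[0,0,0],0],[[0,0,0],[0,0,0],0],[[0,0,0],[0,0,0],0],[[0,0,0],[0,0,0],0],[[0,0,0],[0,0,0],0],[[0,0,0],[0,0,0],0]]'
```

```text
t: 26.55
tool_pos: [423.3, -217.2, 19.7]
tcp_rot: [[-0.991, 0.135, 0.002], [0.135, 0.991, -0.001], [-0.002, -0.0, -1.0]]
contact_force: [-0.3, 0.9, 8.7]
gripper_width: 0.493
grip_force: 61.0
```

```bash
python3 -m crank '[[[0,0,0],[0,0,-0.85],0],[[0,0,0],[0,0,-0.85],0],[[0,0,0],[0,0,-0.85],0],[[0,0,0],[0,0,-0.85],0],[[0,0,0],[0.18,0.86,0],0],[[0,0,0],[0.18,0.86,0],0],[[0,0,0],[0.18,0.86,0],0],[[0,0,0],[0.18,0.86,0],0],[[0,0,0],[0.18,0.86,0],0],[[0,0,0],[0.18,0.86,0],0],[[0,0,0],[0.18,0.86,0],0],[[0,0,0],[0.18,0.86,0],0],[[0,0,0],[0.18,0.86,0],0],[[0,0,0],[0.18,0.86,0],0],[[0,0,0],[0.18,0.86,0],0],[[0,0,0],[0,0,0.8],0],[[0,0,0],[0,0,0.8],0],[[0,0,0],[0,0,0],0],[[0,0,0],[0,0,0],0]]'
python3 - <<'E'
from h import *
look("w10",["square_dish","loupe"],[-11,126])
E
```

```text
t: 28.92
tool_pos: [388.9, 265.4, 110.4]
tcp_rot: [[-0.991, 0.135, 0.001], [0.135, 0.991, 0.001], [-0.001, 0.001, -1.0]]
contact_force: [-0.0, -0.1, 0.2]
gripper_width: 0.497
grip_force: 61.2
28.93 [388.9 265.4 110.4] [ 34.3  12.5 -20.8  56.6  -0.   42.1]
L square_dish 0.7 [278. 209.] [387.8 262.1   5. ]
M square_dish 0.77 [280. 209.] [84. 89. 90.] [386.2 264.   11. ] ends [[350.0, 236.0], [359.0, 300.0], [425.0, 294.0], [416.0, 224.0]]
L loupe 0.63 [285. 259.] [434.  260.9   0. ]
M loupe 0.85 [285. 290.] [102. 108.  34.] [384.1 266.9 126. ] ends [[388.0, 235.0], [351.0, 266.0], [380.0, 297.0], [423.0, 267.0]]
```

View pics/w10.png

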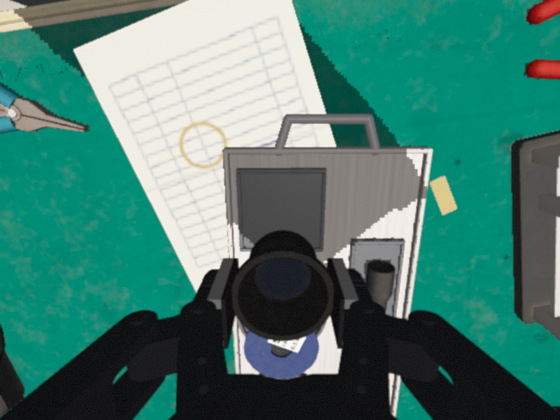

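The loupe is held upright at (283,290) over the square dish, whose columns run 238–326. It is aligned, so I'll lower it.

```bash
python3 -m crank '[[[0,0,0],[0,0,0.8],0],[[0,0,0],[0,0,0.5],0],[[0,0,0],[0,0,0.25],0],[[0,0,0],[0,0,0.12],0],[[0,0,0],[0,0,0],0],[[0,0,0],[0,0,0],0]]'
```

```text
t: 29.92
tool_pos: [389.0, 265.5, 26.2]
tcp_rot: [[-0.991, 0.135, 0.001], [0.135, 0.991, 0.001], [-0.001, 0.001, -1.0]]
contact_force: [-0.5, 0.1, 6.6]
gripper_width: 0.495
grip_force: 65.3
```

Light contact with the floor. I'll release, back off and check the tray from above.

```bash
python3 -m crank '[[[0,0,0],[0,0,0],0.72],[[0,0,0],[0,0,0],0.72],[[0,0,0],[0,0,0],0.72],[[0,0,0],[0,0,0],0.72],[[0,0,0],[0,0,-0.6],0.72],[[0,0,0],[0,0,-0.9],0.72],[[0,0,0],[0,0,-0.9],0.72],[[0,0,0],[0,0,-0.9],0.72],[[0,0,0],[0.15,0,-0.9],0.72],[[0,0,0],[0.3,0,0],0.72],[[0,0,0],[0,0,0],0.72],[[0,0,0],[0,0,0],0.72]]'
python3 - <<'E'
from h import *
look("w11","solder_spool wick_reel loupe pocket_torch large_round_dish small_round_dish square_dish long_trough".split(),[49,19,43,18,-11,-11,-11,-11])
E
```

```text
t: 31.42
tool_pos: [365.8, 267.9, 234.4]
tcp_rot: [[-0.991, 0.135, -0.001], [0.135, 0.991, -0.001], [0.001, -0.001, -1.0]]
contact_force: [0.6, 0.4, -0.2]
gripper_width: 0.722
grip_force: 0.0
31.43 [365.8 267.9 234.4] [36.2  6.9 -9.1 74.1 -0.  44. ]
L solder_spool 0.94 [283. 268.] [484.1 251.8   0. ]
L solder_spool 0.62 [280. 334.] [584.  234.4   0. ]
M solder_spool 0.62 [282. 278.] [59. 49. 90.] [471.2 252.9  49. ] ends [[432.0, 232.0], [439.0, 284.0], [513.0, 276.0], [505.0, 220.0]]
L wick_reel 0.95 [283. 332.] [580.2 238.2   0. ]
M wick_reel 0.64 [282. 334.] [33. 33. 90.] [567.9 239.8  19. ] ends [[540.0, 222.0], [546.0, 264.0], [597.0, 258.0], [591.0, 215.0]]
M wick_reel 0.52 [ 25. 381.] [ 2. 10. 45.] [ 598.3 -118.3   19. ] ends [[602.0, -126.0], [592.0, -112.0], [595.0, -111.0], [605.0, -125.0]]
L loupe 0.72 [286. 195.] [390.1 268.5   0. ]
M loupe 0.75 [283. 202.] [42. 40. 45.] [385.9 265.1  43. ] ends [[381.0, 235.0], [355.0, 269.0], [391.0, 295.0], [418.0, 261.0]]
L pocket_torch 0.88 [344. 264.] [490.  328.8   0. ]
L pocket_torch 0.48 [283. 192.] [386.1 265.    0. ]
M pocket_t
[... 409 characters left out ...]
0], [527.0, 216.0], [541.0, 278.0], [609.0, 266.0]]
M small_round_dish 0.28 [283. 334.] [35. 34. 11.] [575.2 239.6  11. ] ends [[593.0, 210.0], [542.0, 226.0], [558.0, 269.0], [610.0, 253.0]]
L square_dish 0.77 [282. 195.] [387.7 263.1   5. ]
L square_dish 0.65 [346. 267.] [490.6 329.8   5. ]
M square_dish 0.73 [282. 196.] [56. 58. 90.] [387.8 263.7  11. ] ends [[352.0, 236.0], [360.0, 300.0], [426.0, 293.0], [417.0, 225.0]]
M long_trough 0.7 [345. 265.] [ 38. 101.   1.] [485.  328.1  11. ] ends [[553.0, 297.0], [417.0, 313.0], [424.0, 356.0], [561.0, 345.0]]
M long_trough 0.36 [282. 195.] [57. 55.  0.] [387.3 264.4  11. ] ends [[416.0, 227.0], [352.0, 237.0], [360.0, 300.0], [425.0, 293.0]]
```

View pics/w11.png

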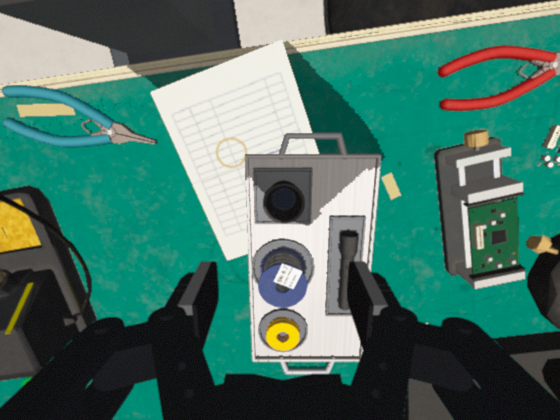

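All four things sit centred in their places: loupe (283,200), spool (283,275), reel (283,334) and torch (348,268). I'll hand in.

```bash
python3 -c "
from cell import close_job
print(close_job())"
```

```text
the job is handed in; nothing more can be done
None
```

The kit is packed and handed in at about 31 s: the last picture shows the spool, reel, loupe and torch all in their places and released, the tape roll and tip cleaner were never approached, and no verdict came back from the hand-in.

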